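# Sort sauce jars by height and give them a flash of the UV lamp

## Task

Stand every loose sauce jar upright on the floor of its row, tall jars in the low lane and short jars in the raised lane, so that all caps come out level, leaving the other things on the bench alone. Only then make the ultraviolet lamp flash: flip its lock-off lever fully forward, pinch the paddle together with the grip between the fingers until it is fully home, hold it there for a good two seconds, and let go. Finish with the lever flipped fully back to its locked position and every jar still standing in its row.

Things in the scene. Friction and masses are not known exactly. Their poses are not given: they have to be found in the camera images.
- tallA: tall sauce jar, an upright cylinder 52 mm across (grip it anywhere, it is straight-sided) with a paper label and a black cap, 70 mm tall in all, about 220 g, loose; origin at the centre of its underside, z along its axis. Jars differ only in height; not every jar is there each time.
- tallB: tall sauce jar, an upright cylinder 52 mm across (grip it anywhere, it is straight-sided) with a paper label and a black cap, 70 mm tall in all, about 220 g, loose; origin at the centre of its underside, z along its axis. Jars differ only in height; not every jar is there each time.
- tallC: tall sauce jar, an upright cylinder 52 mm across (grip it anywhere, it is straight-sided) with a paper label and a black cap, 70 mm tall in all, about 220 g, loose; origin at the centre of its underside, z along its axis. Jars differ only in height; not every jar is there each time.
- shortA: short sauce jar, an upright cylinder 52 mm across (grip it anywhere, it is straight-sided) with a paper label and a black cap, 48 mm tall in all, about 160 g, loose; origin at the centre of its underside, z along its axis. Jars differ only in height; not every jar is there each time.
- shortB: short sauce jar, an upright cylinder 52 mm across (grip it anywhere, it is straight-sided) with a paper label and a black cap, 48 mm tall in all, about 160 g, loose; origin at the centre of its underside, z along its axis. Jars differ only in height; not every jar is there each time.
- shortC: short sauce jar, an upright cylinder 52 mm across (grip it anywhere, it is straight-sided) with a paper label and a black cap, 48 mm tall in all, about 160 g, loose; origin at the centre of its underside, z along its axis. Jars differ only in height; not every jar is there each time.
- low_lane_row (a point): centre of the floor of the LOW lane, the row for the tall jars: a fixed white plastic tray on a black mat, floor 9 mm above the table, inside 72 mm wide (x) by 252 mm long (y), with a rim 6 mm high and 5 mm thick all round; its y axis runs along the row. A tall jar's cap stands here at 79 mm, level with the caps in the other lane. Either lane may be the one nearer the robot; their centre lines are 92 mm apart
- high_lane_row (a point): centre of the floor of the HIGH lane, the row for the short jars: as the low lane, but its floor is raised to 31 mm above the table, so that a short jar's cap stands at 79 mm
- lamp: ultraviolet hand lamp (white grip, grey head) lying level in a fixed bench stand beside the lanes; origin on the table under the grip, y axis = forward, from the grip towards the lamp head (which is a box 90 mm wide whose near face is 150 mm forward of the origin, its top 105 mm above the table). The grip lies along y from 140 mm behind to 150 mm ahead of the origin
- handle: the lamp's fixed grip: a bar 36 mm wide (lamp x from -18 to +18 mm), between 45 and 90 mm above the table; its frame is the lamp's
- squeeze (a point): where to squeeze: 15 mm forward of the lamp's origin, 67.5 mm above the table, midway across grip and paddle when the paddle is fully in. There, along the lamp's x axis, grip and paddle measure 56 mm over all at rest and 44 mm squeezed
- paddle_pad (a point): point on the outer face of the paddle at the place to squeeze: a black plate 30 mm high (52 to 82 mm above the table) and 8 mm thick along the grip's +x side, hinged at its rear end; 90 mm ahead of its hinge
- paddle (a joint): paddle angle: 0 sprung out, 0.13 rad fully home against the grip (12 mm of travel at the pad); it takes about 3 N to start and 8 N to push home, and springs back when let go. While the lock-off lever is back it is blocked at 0.02 to 0.035
- pivot (a point): pivot of the lock-off lever: on top of the grip, 70 mm forward of the lamp's origin, 94 mm above the table; its axes are the lamp's
- lockoff_tip (a point): upper end of the lock-off lever: a steel tab 26 mm wide and 8 mm thick that stands 34 mm up from the pivot, leaning backward (away from the lamp head) when locked and forward when unlocked
- lockoff (a joint): lock-off lever angle: 0 leans 0.6 rad back (paddle locked), 1.2 leans 0.6 rad forward (paddle free, full swing); it turns with about 1.5 N at its tip and stays where it is left
- sauce: bystander: dark sauce bottle, 68 mm across, 190 mm tall; origin at the centre of its underside; leave it alone
- tin: bystander: steel tin, 72 mm across, 100 mm tall; origin at the centre of its underside; leave it alone
- carton: bystander: green carton 60 x 100 x 70 mm; origin at the centre of its underside; leave it alone
- tape: bystander: roll of packing tape lying flat, 90 mm across, 24 mm high; origin at the centre of its underside; leave it alone
- mug: bystander: white mug, 76 mm across, 85 mm tall; origin at the centre of its underside; leave it alone
- spoon: bystander: steel spoon lying flat, 170 mm long; origin near its middle; leave it alone
Mind the look-alikes: they are no part of the job. What is shaped like the shortB but purple is not meant. What is shaped like the tallC but purple is not meant.

How it is judged:
By the outcome, as a careful person would: the job done as asked, in the order asked, and still so for the second after the job is handed in, with the robot touching nothing.
Of tallA, tallB, tallC, shortA, shortB, shortC only 4 to 6 are there at a start; the rules pass over those that are not, and their reading is None.
At some moment in a run one of tallA, tallB, tallC, shortA, shortB, shortC may be knocked a few centimetres aside while the robot is not near it.
It also fails if it takes over 210 s, if anything falls off the work surface, if the arm or the gripper's body presses on something with over 40 N, if the wrist force passes 120 N, or if a joint passes its speed limit or range.

## Robot

A 6-joint arm with a two-finger parallel gripper is mounted at the origin on the work surface. World frame = base frame: x ahead of the robot, y to its left, z up, the work surface at z = 0. Lengths are in m, angles in rad, forces in N, time in s.
With the tool pointing down it reaches from about 0.375 to 0.925 m from the base axis. Payload 5.7 kg.
Tool frame: the origin (TCP) lies on the centre line of the jaws, within the pads' length; the fingertips stand 8 mm ahead of it and the grasp point (between the pads) lies 11 mm behind it; z points along the fingers, y is the line along which they close (so a half turn about z gives the same grasp; the last joint's range is limited). The gripper opens to 85 mm and grips with 20 to 120 N. Pads are 22 mm wide; open, the fingers measure 114 mm over their backs; the gripper's body (76 mm by 85 mm) begins 54 mm behind the grasp point. The pads swing forward as they close: fully open they stand 13 mm farther back than shut.
Start: joints at [-1.439, 0.359, 1.51, -0, 1.272, -0.115], TCP at [0.147, -0.582, 0.239] pointing down, gripper open.
Joint ranges: [-2.97, 2.97], [-1.01, 2.36], [0.21, 2.38], [-0.96, 4.11], [0.2, 2.71], [-2.98, 2.98]. Speed limits (rad/s): [2.39, 2.39, 3.14, 3.14, 3.14, 3.14].

## Interface

Orientations are given as a unit quaternion [w, x, y, z].
In Python, from rig import env gives the robot as it stands. The module is installed in compiled form; this text tells all that it offers.
- The arm moves only by the tool drive_tool, never from a script. Its argument "deltas" is a list of rows, each a list of 3 entries, a list of its own where there are three numbers: the turn, a rotation vector about the world's x, y, z in degrees, then the shift along the world's x, y, z in m, then the closure, from 0 (fully open) to 1 (shut). In form: [[[rx, ry, rz], [x, y, z], grip], ...]. A call has 1 to 12 rows; each row is the pose to reach, as a shift and turn from the pose commanded when the call began; what a row does not reach only later rows make up. A row lasts 1/10 s, in which the tool goes at most 50 mm and 8.59 degrees, less where a joint would pass 70% of its speed; a pose out of reach is approached as far as the arm can. A call with a gripper value outside its range is refused whole. The fingers move at their own pace and stop on an object; "force" is the grip in N (left out, the last holds). Time passes only in rows, so rows that repeat a pose let the fingers close. It gives the time, the measured TCP pose, the force, the opening and the grip force at its end, in the units of the state.
- env.get_state(): the state, without advancing time (a new reading comes with each control period).
- env.capture(name): name is "side" or "top"; returns (picture, depth): 384x512x3 uint8, red, green, blue; 384x512 float32, m along the optical axis (not along the pixel's ray), 0 where there is no reading.
- env.camera_model(name): a dict with "K" (3x3 intrinsics, pixels), "distortion" ([k1, k2, p1, p2, k3] as OpenCV has them; the pictures are not rectified), "rvec" (rotation vector, rad) and "tvec" (3), from world to camera coordinates, as OpenCV has them. Camera axes: x right, y down, z forward; pixel columns grow to the right and rows downward; lengths in m; the calibration is good to about 2 mm. A picture is of the moment at which its call begins. camera_model takes no time and is no camera call.
- env.sign_off(): hands the job in; it is judged then, once.
The state is a dict: "t": time; "joint_pos": joint angles; "qvel": joint speeds; "joint_torque": joint torques, N m; "position": TCP position; "ee_rot": TCP orientation; "force": force on the tool from outside, world axes, zero at the start; "torque": the same for the moment, N m; "opening": opening from 0.0 (shut) to 1.0 (fully open); "finger_force": force on a finger pad.
Only numpy, scipy, OpenCV 4.12 (cv2) and the standard library are available. Lean on these libraries where they do the work, as an engineer would, in place of code of your own. Each camera call takes 0.05 s, during which the arm holds its last target. There are 200 camera calls.

## Working session

There is one attempt and no reset: what is moved stays moved. The work goes in short steps, Python scripts to look and compute and a tool call to move; the robot and the scene stay as the last step left them, time stands still between calls to the robot, and variables do not carry over. Pictures are saved under pics/ and viewed, at most 14 in all, crops included, and the job is handed in when it is done.

Besides the shell and the picture viewer there is one more tool, called after ">>>" as name(argument=value, ...) on one line, values as JSON. drive_tool: Moves the arm, as the interface text tells. Its arguments: {"type":"object","properties":{"deltas":{"type":"array","items":{"type":"array"}},"force":{"type":"number"}},"required":["deltas"]}

```bash
mkdir -p pics; cat > h.py <<'E'
import numpy as np, cv2
from rig import env
def snap(n,tag):
    im,d=env.capture(n); np.savez(f'pics/{n}_{tag}.npz',im=im,d=d); cv2.imwrite(f'pics/{n}_{tag}.png',im[:,:,::-1]); return im,d
def cloud(n,d):
    m=env.camera_model(n); h,w=d.shape
    u,v=np.meshgrid(np.arange(w),np.arange(h))
    p=cv2.undistortPoints(np.stack([u,v],-1).reshape(-1,1,2).astype(float),np.array(m['K'],float),np.array(m['distortion'],float)).reshape(h,w,2)
    c=np.dstack([p*d[...,None],d]); R=cv2.Rodrigues(np.array(m['rvec'],float))[0]
    P=(c-np.array(m['tvec']).reshape(3))@R; P[d==0]=np.nan; return P
E
python3 - <<'E'
from h import *
for n in('top','side'):
    im,d=snap(n,'a'); print(n,(d>0).mean(),np.nanmin(cloud(n,d),(0,1)),np.nanmax(cloud(n,d),(0,1)))
    cv2.imwrite(f'pics/{n}_a2.png',cv2.resize(im[:,:,::-1],(800,600)))
E
```

```text
top 0.9959462483723959 [-0.06225654 -1.44433167 -0.77278199] [1.81035658 1.44056723 0.73621838]
side 0.9961140950520834 [-0.1837285  -1.66706859 -0.72718113] [2.19460543 0.73512806 0.64958671]
```

View pics/top_a2.png

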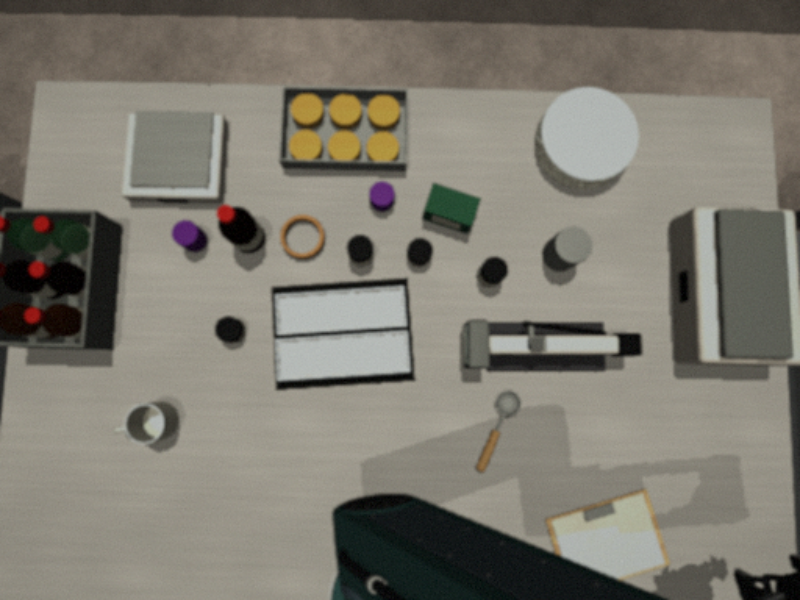

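View pics/side_a2.png

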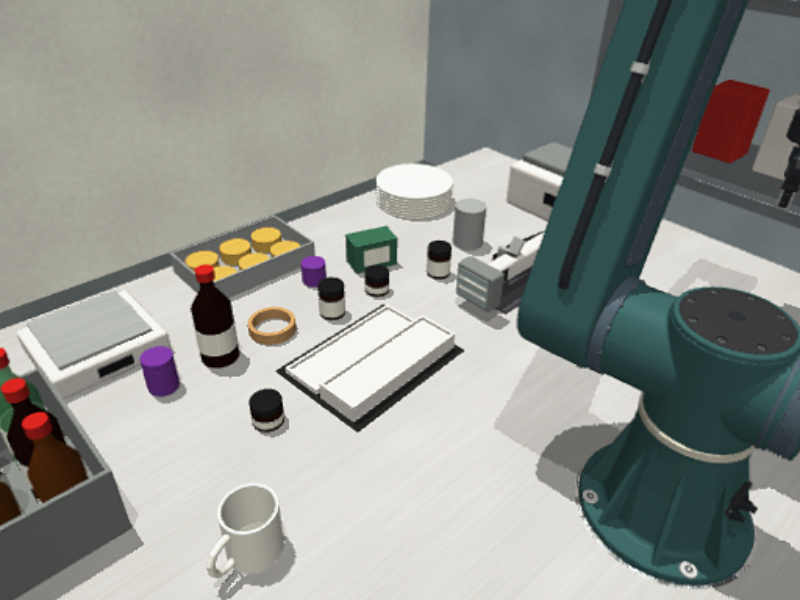

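The black-capped jars in the enlarged top view are at (360,249) tall, (420,251) short, (493,270) tall and (230,329) short. All four are upright. The look-alikes are the purple cylinders at (187,235) and (382,195), which I'll leave alone. The trays are at (343,333), with the near one seemingly raised. The lamp grip is at (560,344), its head is on the left (+y), and the lever is at (537,341).

```bash
cat >> h.py <<'E'
def jars(n,im,d,zlo=.035,zhi=.16):
    P=cloud(n,d); m=((im.max(2)<50)&(P[...,2]>zlo)&(P[...,2]<zhi)&(P[...,0]>.3)&(P[...,0]<1.0)).astype(np.uint8)
    k,l,s,c=cv2.connectedComponentsWithStats(m)
    out=[]
    for i in range(1,k):
        if s[i,4]<40: continue
        q=P[l==i]; zt=np.percentile(q[:,2],80); q=q[q[:,2]>zt-.008]
        (cx,cy),r=cv2.minEnclosingCircle(q[:,:2].astype(np.float32))
        out.append((c[i].round().tolist(),s[i,4],round(zt,4),q[:,:2].mean(0).round(4),(round(cx,4),round(cy,4)),round(r,4)))
    return out
E
python3 - <<'E'
from h import *
z=np.load('pics/top_a.npz'); im,d=z['im'],z['d']; P=cloud('top',d)
for j in jars('top',im,d): print(*j)
s=.64
for nm,(u,v) in dict(table=(330,440),farlane=(343,308),nearlane=(343,356),tray=(0,0),grip=(590,345),head=(475,345),lever=(537,341)).items():
    print(nm,P[int(v*s),int(u*s)].round(4))
# lanes: white pixels
w=(im.min(2)>150)
for nm,(u0,u1,v0,v1),(a,b) in (('far',(268,415,280,335),(.004,.02)),('near',(268,415,328,388),(.027,.042)),('head',(455,495,310,380),(.09,.12)),('grip',(490,625,325,360),(.083,.098)),('lever',(515,560,325,360),(.103,.14))):
    R=P[int(v0*s):int(v1*s),int(u0*s):int(u1*s)].reshape(-1,3); q=R[(R[:,2]>a)&(R[:,2]<b)]
    if len(q): print(nm,len(q),np.median(q,0).round(4),cv2.minAreaRect((q[:,:2]*1000).astype(np.float32)))
m=cv2.resize(im[170:255,130:430,::-1],None,fx=2.66,fy=2.66,interpolation=cv2.INTER_CUBIC); 
m2=cv2.resize(im[110:260,130:430,::-1],None,fx=2.66,fy=2.66,interpolation=cv2.INTER_CUBIC); cv2.imwrite('pics/crop1.png',m2)
E
```

```text
[154.0, 146.0] 373 0.1394 [0.7044 0.3063] (0.7097, 0.312) 0.0245
[27.0, 175.0] 2768 0.145 [0.5944 0.6575] (0.6004, 0.6656) 0.1143
[63.0, 181.0] 1062 0.1002 [0.5988 0.5808] (0.5989, 0.579) 0.1283
[460.0, 173.0] 105 0.1285 [ 0.6401 -0.5943] (0.641, -0.595) 0.1081
[126.0, 154.0] 55 0.0574 [0.6924 0.4027] (0.6944, 0.4079) 0.02
[230.0, 159.0] 211 0.072 [0.6783 0.0783] (0.6784, 0.0786) 0.0242
[268.0, 161.0] 189 0.0509 [ 0.6801 -0.0396] (0.6802, -0.0396) 0.0243
[355.0, 164.0] 123 0.0794 [ 0.673  -0.3049] (0.6785, -0.3153) 0.0302
[315.0, 173.0] 215 0.0722 [ 0.6412 -0.1831] (0.6416, -0.1838) 0.0245
[437.0, 183.0] 144 0.0746 [ 0.6204 -0.5583] (0.6206, -0.5587) 0.0326
[146.0, 211.0] 197 0.05 [0.515  0.3324] (0.5154, 0.3331) 0.0241
[360.0, 210.0] 176 0.0837 [ 0.5299 -0.3274] (0.5302, -0.3173) 0.0749
[402.0, 220.0] 179 0.0973 [ 0.502 -0.435] (0.5009, -0.4348) 0.026
table [ 0.3033  0.1299 -0.0038]
farlane [0.5664 0.1124 0.0101]
nearlane [0.4711 0.1078 0.0312]
tray [ 1.7342  1.4406 -0.7522]
grip [ 0.5007 -0.3599  0.0926]
head [ 0.495  -0.1431  0.1052]
lever [ 0.5033 -0.2558  0.1079]
far 2460 [0.5653 0.1159 0.0095] ((570.000244140625, 118.22020721435547), (109.96800231933594, 297.6614990234375), 1.3706772327423096)
near 2219 [0.4708 0.1098 0.032 ] ((470.9819030761719, 108.89913940429688), (82.25244140625, 261.8366394042969), 5.270885467529297)
head 465 [ 0.4954 -0.1465  0.1047] ((495.5718688964844, -152.10494995117188), (87.46112823486328, 51.0720329284668), 0.5821521282196045)
grip 987 [ 0.5003 -0.3132  0.0899] ((507.9574890136719, -298.8661804199219), (55.12324142456055, 255.0824737548828), 0.5297882556915283)
lever 77 [ 0.4998 -0.2597  0.1161] ((498.453857421875, -260.0086364746094), (26.08655548095703, 21.29408836364746), 5.647923946380615)
```

View pics/crop1.png

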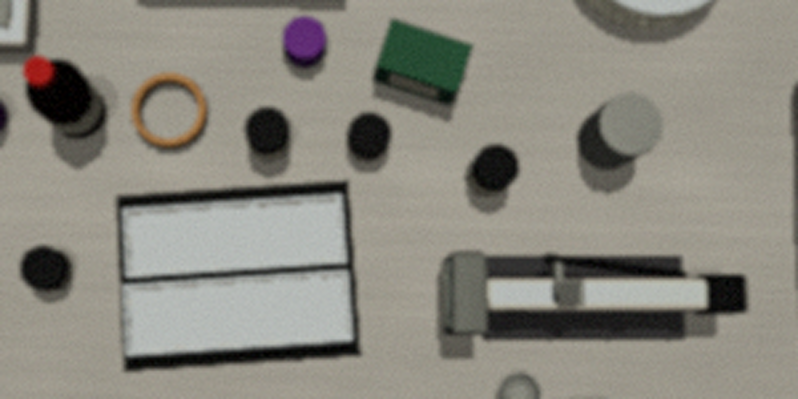

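Both lanes and all four jars are confirmed. The tall jars T1 (0.678,0.079) and T2 (0.642,-0.184) go in the far, low lane. The short jars S1 (0.680,-0.040) and S2 (0.515,0.333) go in the near, raised lane.

```bash
python3 - <<'E'
from h import *
from scipy.spatial.transform import Rotation as Ro
s=env.get_state(); print({k:np.round(v,4) for k,v in s.items()})
q=s['ee_rot']; print(Ro.from_quat([q[1],q[2],q[3],q[0]]).as_matrix().round(3))
z=np.load('pics/top_a.npz'); im,d=z['im'],z['d']; P=cloud('top',d)
# profile along lamp grip centre line and rows of interest
for v in (213,216,219,222,225): print(v,[tuple((P[v,u,1:]*1000).round(0).astype(int)) for u in range(294,360,2)])
for v in range(196,240,2): print(v,(P[v,[305,325,370,385]][:,[0,2]]*1000).round(0).astype(int).tolist())
E
```

```text
{'t': np.float64(0.1), 'joint_pos': array([-1.4391,  0.3594,  1.5114,  0.    ,  1.2725, -0.1151]), 'qvel': array([-0.0004, -0.0002, -0.0025,  0.0009, -0.0001,  0.0017]), 'joint_torque': array([-6.00000e-04, -5.28654e+01, -2.79350e+01, -3.00000e-04,
        5.00000e-03,  0.00000e+00]), 'position': array([ 0.1465, -0.5812,  0.2385]), 'ee_rot': array([-8.000e-04,  9.924e-01,  1.231e-01, -0.000e+00]), 'force': array([-0.6796,  0.478 , -0.2232]), 'torque': array([ 0.038 ,  0.0014, -0.0111]), 'finger_force': np.float64(0.0), 'opening': np.float64(0.9999)}
[[ 0.97   0.244 -0.   ]
 [ 0.244 -0.97   0.002]
 [ 0.    -0.002 -1.   ]]
213 [(np.int64(-127), np.int64(2)), (np.int64(-126), np.int64(54)), (np.int64(-127), np.int64(98)), (np.int64(-131), np.int64(107)), (np.int64(-137), np.int64(107)), (np.int64(-143), np.int64(106)), (np.int64(-148), np.int64(107)), (np.int64(-154), np.int64(109)), (np.int64(-161), np.int64(103)), (np.int64(-167), np.int64(102)), (np.int64(-189), np.int64(10)), (np.int64(-196), np.int64(7)), (np.int64(-202), np.int64(10)), (np.int64(-208), np.int64(8)), (np.int64(-214
[... 5322 characters left out ...]
, 84]]
214 [[512, 106], [515, 82], [519, 80], [520, 79]]
216 [[507, 104], [509, 91], [512, 91], [513, 89]]
218 [[501, 102], [503, 94], [506, 93], [507, 92]]
220 [[495, 107], [497, 87], [500, 90], [501, 92]]
222 [[489, 101], [491, 89], [494, 93], [496, 89]]
224 [[483, 108], [486, 90], [489, 90], [490, 88]]
226 [[478, 107], [480, 84], [483, 85], [484, 83]]
228 [[472, 103], [477, 6], [480, 9], [481, 7]]
230 [[466, 108], [470, 10], [473, 12], [475, 10]]
232 [[460, 106], [464, 7], [467, 5], [468, 7]]
234 [[455, 103], [458, 6], [461, 9], [462, 10]]
236 [[450, 3], [452, 5], [455, 8], [456, 3]]
238 [[444, -1], [445, -3], [449, 1], [450, 4]]<stdin>:7: RuntimeWarning: invalid value encountered in cast
```

>>> drive_tool(deltas=[[[0,0,-8.8],[0.495,0.398,-0.06],0],[[0,0,-8.8],[0.495,0.398,-0.06],0],[[0,0,-8.8],[0.495,0.398,-0.06],0],[[0,0,-8.8],[0.495,0.398,-0.06],0],[[0,0,-8.8],[0.495,0.398,-0.06],0],[[0,0,-8.8],[0.495,0.398,-0.06],0],[[0,0,-8.8],[0.495,0.398,-0.06],0],[[0,0,-8.8],[0.495,0.398,-0.06],0],[[0,0,-8.8],[0.495,0.398,-0.06],0],[[0,0,-8.8],[0.495,0.398,-0.06],0],[[0,0,-8.8],[0.495,0.398,-0.06],0],[[0,0,-8.8],[0.495,0.398,-0.06],0]], force=40)

```text
t: 1.3
position: [0.6125, -0.2063, 0.1823]
ee_rot: [-0.0, 0.999, 0.047, -0.0]
force: [1.2, -0.4, 0.2]
opening: 0.998
finger_force: 0.0
```

>>> drive_tool(deltas=[[[0,0,0],[0.029,0.023,0],0],[[0,0,0],[0.029,0.023,0],0],[[0,0,0],[0.029,0.023,0],0]])

```text
t: 1.6
position: [0.6403, -0.1844, 0.1822]
ee_rot: [-0.0, 0.999, 0.048, -0.001]
force: [1.0, 0.3, 0.2]
opening: 1.0
finger_force: 0.0
```

```bash
python3 - <<'E'
from h import *
im,d=snap('top','b')
for j in jars('top',im,d): print(*j)
im,d=snap('side','b')
P=cloud('side',d)
for j in jars('side',im,d): print('s',*j)
print(env.get_state()['position'].round(4))
cv2.imwrite('pics/b.png',np.hstack([cv2.imread('pics/top_b.png')[100:270,100:500],cv2.imread('pics/side_b.png')[100:270,50:450]]))
E
```

```text
[153.0, 146.0] 343 0.1406 [0.7038 0.3061] (0.7094, 0.3118) 0.0243
[13.0, 139.0] 98 0.1154 [0.7084 0.7192] (0.7095, 0.7239) 0.034
[44.0, 139.0] 132 0.106 [0.7169 0.6344] (0.7222, 0.6416) 0.0381
[64.0, 181.0] 1011 0.0967 [0.5963 0.5808] (0.5988, 0.5806) 0.1278
[23.0, 187.0] 1842 0.1463 [0.5633 0.6606] (0.585, 0.6664) 0.1006
[126.0, 154.0] 40 0.0524 [0.6901 0.4031] (0.693, 0.409) 0.0191
[230.0, 159.0] 187 0.0722 [0.6772 0.0778] (0.6776, 0.0784) 0.0232
[268.0, 161.0] 175 0.0503 [ 0.6791 -0.0398] (0.6799, -0.0394) 0.0239
[437.0, 183.0] 116 0.0744 [ 0.6178 -0.5575] (0.6201, -0.557) 0.0298
[146.0, 211.0] 183 0.0501 [0.5152 0.3314] (0.5155, 0.3328) 0.0236
[402.0, 220.0] 168 0.097 [ 0.5018 -0.4346] (0.5011, -0.4351) 0.0256
s [281.0, 160.0] 159 0.0708 [ 0.637  -0.1817] (0.6385, -0.1829) 0.0265
s [241.0, 175.0] 144 0.0486 [ 0.6769 -0.0383] (0.6801, -0.0386) 0.0264
s [212.0, 185.0] 208 0.0705 [0.6747 0.0807] (0.6771, 0.0787) 0.0265
s [135.0, 199.0] 624 0.1365 [0.6976 0.3157] (0.705, 0.3128) 0.0258
s [170.0, 258.0] 288 0.049 [0.5106 0.3357] (0.5128, 0.3338) 0.0259
s [34.0, 273.0] 109 0.1365 [0.5883 0.6087] (0.5638, 0.6067) 0.043
s [12.0, 282.0] 314 0.1438 [0.5906 0.6443] (0.5911, 0.646) 0.0165
s [49.0, 296.0] 94 0.136 [0.509  0.6061] (0.5097, 0.6066) 0.0106
s [5.0, 321.0] 154 0.132 [0.5075 0.6856] (0.5084, 0.6863) 0.0135
[ 0.6392 -0.1857  0.1825]
```

View pics/b.png

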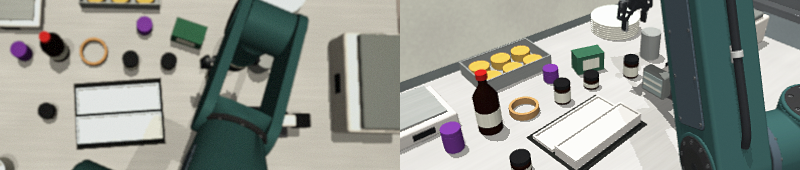

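The top camera shows the arm over the right-hand tall jar, the gripper at about (205,65) of the crop. The other jars haven't moved, so I'll descend and grip.

>>> drive_tool(deltas=[[[0,0,0],[0,0.001,-0.05],0],[[0,0,0],[0,0.001,-0.09],0],[[0,0,0],[0,0.001,-0.12],0],[[0,0,0],[0,0.001,-0.146],0],[[0,0,0],[0,0.001,-0.146],0],[[0,0,0],[0,0.001,-0.146],0.8],[[0,0,0],[0,0.001,-0.146],0.8],[[0,0,0],[0,0.001,-0.146],0.8],[[0,0,0],[0,0.001,-0.146],0.8],[[0,0,0],[0,0.001,-0.146],0.8]], force=40)

```text
t: 2.7
position: [0.6417, -0.1851, 0.0393]
ee_rot: [0.001, 0.999, 0.047, 0.002]
force: [-1.7, -1.9, 7.0]
opening: 0.597
finger_force: 42.0
```

>>> drive_tool(deltas=[[[0,0,0],[0,0,0.05],0.8],[[0,0,0],[0,0,0.1],0.8],[[0,0,0],[0,0,0.12],0.8],[[0,0,0],[-0.012,0.04,0.12],0.8],[[0,0,0],[-0.025,0.08,0.12],0.8],[[0,0,0],[-0.037,0.12,0.12],0.8],[[0,0,0],[-0.049,0.16,0.12],0.8],[[0,0,0],[-0.061,0.2,0.12],0.8],[[0,0,0],[-0.073,0.242,0.12],0.8],[[0,0,0],[-0.073,0.242,0.12],0.8],[[0,0,0],[-0.073,0.242,0.12],0.8]])

```text
t: 3.8
position: [0.567, 0.059, 0.1575]
ee_rot: [0.0, 0.999, 0.048, 0.0]
force: [-0.1, -0.6, -2.5]
opening: 0.599
finger_force: 43.6
```

```bash
python3 - <<'E'
from h import *
im,d=snap('side','c')
print(np.mean([env.get_state()['position']],0).round(4))
for j in jars('side',im,d,zhi=.25): print('s',*j)
cv2.imwrite('pics/c.png',cv2.resize(im[60:300,100:400,::-1],None,fx=2,fy=2))
E
```

```text
[0.5676 0.058  0.1574]
s [240.0, 157.0] 736 0.2339 [0.5553 0.066 ] (0.559, 0.0583) 0.0679
s [212.0, 185.0] 207 0.0707 [0.6746 0.0812] (0.676, 0.0786) 0.0264
s [135.0, 198.0] 652 0.1385 [0.6983 0.3159] (0.7056, 0.3121) 0.0239
s [170.0, 258.0] 290 0.0492 [0.5107 0.3353] (0.5124, 0.3341) 0.0257
s [18.0, 276.0] 589 0.1645 [0.58   0.6279] (0.5572, 0.6252) 0.0462
s [49.0, 296.0] 95 0.1376 [0.5093 0.6066] (0.5094, 0.6061) 0.0098
s [5.0, 320.0] 150 0.1332 [0.5078 0.6853] (0.5082, 0.6859) 0.0132
```

View pics/c.png

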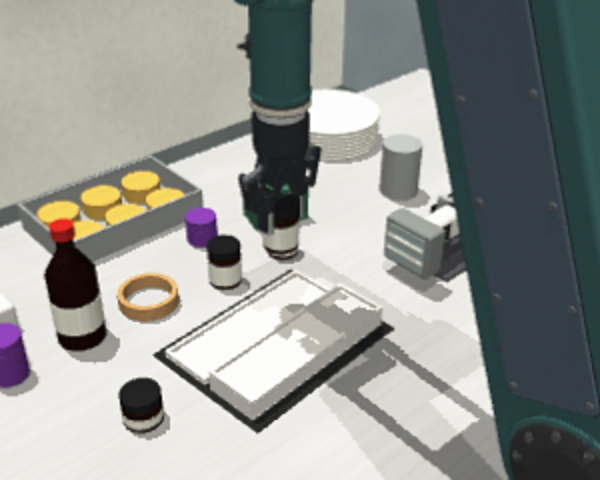

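The jar is held upright at (282,230) above the low lane, so I'll lower it.

>>> drive_tool(deltas=[[[0,0,0],[0,0,-0.05],0.8],[[0,0,0],[0,0,-0.09],0.8],[[0,0,0],[0,0,-0.102],0.8],[[0,0,0],[0,0,-0.108],0.8],[[0,0,0],[0,0,-0.11],0.8],[[0,0,0],[0,0,-0.111],0.8],[[0,0,0],[0,0,-0.111],0.8]])

```text
t: 4.55
position: [0.5682, 0.0571, 0.0483]
ee_rot: [0.0, 0.999, 0.046, 0.001]
force: [-1.6, -0.6, 2.4]
opening: 0.595
finger_force: 44.2
```

>>> drive_tool(deltas=[[[0,0,0],[0,0,0],0],[[0,0,0],[0,0,0],0],[[0,0,0],[0,0,0],0],[[0,0,0],[0,0,0],0],[[0,0,0],[0,0,0.04],0],[[0,0,0],[0,0,0.09],0],[[0,0,0],[0,0,0.11],0],[[0,0,0],[0.04,-0.035,0.11],0],[[0,0,0],[0.075,-0.065,0.11],0],[[0,0,0],[0.111,-0.098,0.11],0],[[0,0,0],[0.111,-0.098,0.11],0]])

```text
t: 5.65
position: [0.6837, -0.0449, 0.1562]
ee_rot: [0.001, 0.999, 0.045, 0.003]
force: [-0.1, 0.3, -0.1]
opening: 1.002
finger_force: 0.0
```

```bash
python3 - <<'E'
from h import *
for n in('side','top'):
    im,d=snap(n,'d')
    for j in jars(n,im,d,zhi=.09): print(n,*j)
print(env.get_state()['position'].round(4))
E
```

```text
side [241.0, 175.0] 144 0.0489 [ 0.6765 -0.0384] (0.6788, -0.0414) 0.0279
side [212.0, 185.0] 207 0.0704 [0.6745 0.081 ] (0.6773, 0.0814) 0.0268
side [240.0, 196.0] 227 0.0795 [0.5648 0.0594] (0.5662, 0.0574) 0.027
side [137.0, 210.0] 85 0.0875 [0.6838 0.3211] (0.6969, 0.3166) 0.0306
side [170.0, 258.0] 287 0.0492 [0.5107 0.3356] (0.5135, 0.3341) 0.0259
top [46.0, 140.0] 73 0.0818 [0.7247 0.6481] (0.7247, 0.6492) 0.0376
top [65.0, 182.0] 706 0.0788 [0.5972 0.5809] (0.5984, 0.5814) 0.1264
top [126.0, 154.0] 41 0.0538 [0.6898 0.4044] (0.6927, 0.4102) 0.02
top [230.0, 159.0] 191 0.0726 [0.6776 0.0776] (0.6781, 0.078) 0.0235
top [268.0, 161.0] 173 0.0507 [ 0.6791 -0.0394] (0.6814, -0.0393) 0.025
top [11.0, 162.0] 79 0.0845 [0.6492 0.7525] (0.6487, 0.7523) 0.0151
top [437.0, 183.0] 113 0.0732 [ 0.6184 -0.5579] (0.6206, -0.5572) 0.0297
top [9.0, 189.0] 86 0.082 [0.567  0.7531] (0.5666, 0.7535) 0.0153
top [146.0, 211.0] 184 0.0503 [0.5151 0.3315] (0.515, 0.3322) 0.0235
top [364.0, 210.0] 142 0.0836 [ 0.5298 -0.3346] (0.529, -0.3278) 0.0642
top [6.0, 215.0] 51 0.082 [0.4892 0.7538] (0.4898, 0.7533) 0.0078
[ 0.6786 -0.0409  0.1553]
```

>>> drive_tool(deltas=[[[0,0,0],[0,0.001,-0.05],0],[[0,0,0],[0,0.001,-0.09],0],[[0,0,0],[0,0.001,-0.12],0],[[0,0,0],[0,0.001,-0.138],0],[[0,0,0],[0,0.001,-0.138],0],[[0,0,0],[0,0.001,-0.138],0.8],[[0,0,0],[0,0.001,-0.138],0.8],[[0,0,0],[0,0.001,-0.138],0.8],[[0,0,0],[0,0.001,-0.138],0.8],[[0,0,0],[0,0.001,-0.138],0.8]])

```text
t: 6.75
position: [0.6797, -0.0391, 0.02]
ee_rot: [0.0, 0.999, 0.047, 0.002]
force: [-1.3, 0.2, 6.3]
opening: 0.596
finger_force: 42.4
```

>>> drive_tool(deltas=[[[0,0,0],[0,0,0.05],0.8],[[0,0,0],[0,0,0.1],0.8],[[0,0,0],[0,0,0.12],0.8],[[0,0,0],[-0.04,0.018,0.12],0.8],[[0,0,0],[-0.08,0.035,0.12],0.8],[[0,0,0],[-0.12,0.052,0.12],0.8],[[0,0,0],[-0.16,0.07,0.12],0.8],[[0,0,0],[-0.19,0.082,0.12],0.8],[[0,0,0],[-0.203,0.088,0.12],0.8],[[0,0,0],[-0.203,0.088,0.12],0.8],[[0,0,0],[-0.203,0.088,0.12],0.8]])

```text
t: 7.85
position: [0.4776, 0.0486, 0.1387]
ee_rot: [0.0, 0.999, 0.047, 0.002]
force: [1.2, -0.6, -1.8]
opening: 0.598
finger_force: 43.2
```

>>> drive_tool(deltas=[[[0,0,0],[0,0,-0.05],0.8],[[0,0,0],[0,0,-0.075],0.8],[[0,0,0],[0,0,-0.085],0.8],[[0,0,0],[0,0,-0.088],0.8],[[0,0,0],[0,0,-0.089],0.8],[[0,0,0],[0,0,-0.089],0.8]])

```text
t: 8.45
position: [0.4764, 0.0483, 0.0501]
ee_rot: [0.0, 0.999, 0.046, 0.0]
force: [-4.6, -0.9, 11.9]
opening: 0.603
finger_force: 45.9
```

>>> drive_tool(deltas=[[[0,0,0],[0,0,0],0],[[0,0,0],[0,0,0],0],[[0,0,0],[0,0,0],0],[[0,0,0],[0,0,0],0],[[0,0,0],[0,0,0.04],0],[[0,0,0],[0,0,0.09],0],[[0,0,0],[0,0,0.11],0],[[0,0,0],[0.05,0.007,0.11],0],[[0,0,0],[0.1,0.015,0.11],0],[[0,0,0],[0.15,0.022,0.11],0],[[0,0,0],[0.19,0.028,0.11],0],[[0,0,0],[0.201,0.03,0.11],0]])

```text
t: 9.65
position: [0.6813, 0.0794, 0.1589]
ee_rot: [-0.0, 0.999, 0.047, 0.002]
force: [-0.6, -0.4, 0.1]
opening: 1.0
finger_force: 0.0
```

```bash
python3 - <<'E'
from h import *
for n in('side','top'):
    im,d=snap(n,'e')
    for j in jars(n,im,d,zhi=.09):
        if j[3][1]<.4 and j[3][1]>-.3: print(n,*j)
print(env.get_state()['position'].round(4))
E
```

```text
side [212.0, 185.0] 206 0.0705 [0.6748 0.0809] (0.6772, 0.0782) 0.0269
side [240.0, 196.0] 230 0.0797 [0.5644 0.0595] (0.5662, 0.0584) 0.0249
side [263.0, 210.0] 261 0.0795 [0.4739 0.0514] (0.4771, 0.0496) 0.0267
side [137.0, 210.0] 88 0.0875 [0.685  0.3232] (0.6968, 0.3173) 0.0307
side [170.0, 258.0] 290 0.049 [0.5107 0.3355] (0.5128, 0.3334) 0.0261
top [230.0, 160.0] 177 0.0718 [0.6756 0.0773] (0.679, 0.0768) 0.0245
top [146.0, 211.0] 185 0.05 [0.515  0.3316] (0.5156, 0.332) 0.0237
[0.6777 0.0791 0.1582]
```

>>> drive_tool(deltas=[[[0,0,0],[0,0,-0.05],0],[[0,0,0],[0,0,-0.09],0],[[0,0,0],[0,0,-0.121],0],[[0,0,0],[0,0,-0.121],0],[[0,0,0],[0,0,-0.121],0],[[0,0,0],[0,0,-0.121],0.8],[[0,0,0],[0,0,-0.121],0.8],[[0,0,0],[0,0,-0.121],0.8],[[0,0,0],[0,0,-0.121],0.8],[[0,0,0],[0,0,-0.121],0.8]])

```text
t: 10.75
position: [0.6778, 0.0789, 0.0404]
ee_rot: [0.0, 0.999, 0.047, 0.002]
force: [-0.9, 0.0, 8.8]
opening: 0.602
finger_force: 40.9
```

>>> drive_tool(deltas=[[[0,0,0],[0,0,0.05],0.8],[[0,0,0],[0,0,0.1],0.8],[[0,0,0],[0,0,0.12],0.8],[[0,0,0],[-0.03,0.025,0.12],0.8],[[0,0,0],[-0.06,0.05,0.12],0.8],[[0,0,0],[-0.09,0.075,0.12],0.8],[[0,0,0],[-0.121,0.098,0.12],0.8],[[0,0,0],[-0.121,0.098,0.12],0.8],[[0,0,0],[-0.121,0.098,0.12],0.8]])

```text
t: 11.65
position: [0.5548, 0.1775, 0.1586]
ee_rot: [0.0, 0.999, 0.047, 0.0]
force: [0.8, 0.2, -1.9]
opening: 0.601
finger_force: 43.6
```

>>> drive_tool(deltas=[[[0,0,0],[0,0,-0.05],0.8],[[0,0,0],[0,0,-0.09],0.8],[[0,0,0],[0,0,-0.105],0.8],[[0,0,0],[0,0,-0.109],0.8],[[0,0,0],[0,0,-0.111],0.8],[[0,0,0],[0,0,-0.111],0.8]])

```text
t: 12.25
position: [0.5545, 0.1758, 0.0484]
ee_rot: [0.0, 0.999, 0.046, -0.002]
force: [-10.0, -1.8, 16.1]
opening: 0.599
finger_force: 46.5
```

>>> drive_tool(deltas=[[[0,0,0],[0,0,0],0],[[0,0,0],[0,0,0],0],[[0,0,0],[0,0,0],0],[[0,0,0],[0,0,0],0],[[0,0,0],[0,0,0.04],0],[[0,0,0],[0,0,0.09],0],[[0,0,0],[0,0,0.11],0],[[0,0,0],[-0.01,0.05,0.11],0],[[0,0,0],[-0.025,0.1,0.11],0],[[0,0,0],[-0.037,0.145,0.11],0],[[0,0,0],[-0.041,0.156,0.11],0],[[0,0,0],[-0.041,0.156,0.11],0]])

```text
t: 13.45
position: [0.5136, 0.3347, 0.1567]
ee_rot: [-0.0, 0.999, 0.048, -0.0]
force: [0.3, 0.1, -0.2]
opening: 1.003
finger_force: 0.0
```

```bash
python3 - <<'E'
from h import *
for n in('side','top'):
    im,d=snap(n,'f')
    for j in jars(n,im,d,zhi=.09):
        if j[3][1]<.4 and j[3][1]>-.3: print(n,*j)
print(env.get_state()['position'].round(4))
E
```

```text
side [240.0, 196.0] 225 0.0792 [0.5645 0.0592] (0.5668, 0.0584) 0.0252
side [264.0, 210.0] 250 0.0796 [0.4736 0.0511] (0.4764, 0.0495) 0.0276
side [210.0, 215.0] 273 0.0793 [0.5515 0.1779] (0.5543, 0.1766) 0.0257
side [170.0, 258.0] 291 0.0491 [0.511  0.3352] (0.5128, 0.3327) 0.0265
top [236.0, 194.0] 192 0.0811 [0.5682 0.0562] (0.5687, 0.0567) 0.0238
top [197.0, 198.0] 200 0.0811 [0.556  0.1736] (0.5562, 0.1746) 0.0236
top [147.0, 214.0] 98 0.0498 [0.5055 0.3299] (0.5138, 0.3319) 0.0225
top [238.0, 225.0] 180 0.081 [0.4783 0.0476] (0.4787, 0.0477) 0.0227
[0.5145 0.3321 0.1567]
```

>>> drive_tool(deltas=[[[0,0,0],[0,0,-0.05],0],[[0,0,0],[0,0,-0.09],0],[[0,0,0],[0,0,-0.12],0],[[0,0,0],[0,0,-0.139],0],[[0,0,0],[0,0,-0.139],0],[[0,0,0],[0,0,-0.139],0.8],[[0,0,0],[0,0,-0.139],0.8],[[0,0,0],[0,0,-0.139],0.8],[[0,0,0],[0,0,-0.139],0.8],[[0,0,0],[0,0,-0.139],0.8]])

```text
t: 14.55
position: [0.5159, 0.3332, 0.0198]
ee_rot: [-0.0, 0.999, 0.047, 0.002]
force: [0.5, -3.4, 7.0]
opening: 0.605
finger_force: 42.3
```

>>> drive_tool(deltas=[[[0,0,0],[0,0,0.05],0.8],[[0,0,0],[0,0,0.1],0.8],[[0,0,0],[0,0,0.12],0.8],[[0,0,0],[-0.012,-0.04,0.12],0.8],[[0,0,0],[-0.024,-0.08,0.12],0.8],[[0,0,0],[-0.036,-0.12,0.12],0.8],[[0,0,0],[-0.048,-0.163,0.12],0.8],[[0,0,0],[-0.048,-0.163,0.12],0.8],[[0,0,0],[-0.048,-0.163,0.12],0.8]])

```text
t: 15.45
position: [0.4662, 0.1692, 0.1384]
ee_rot: [-0.0, 0.999, 0.046, 0.0]
force: [0.3, 0.3, -1.4]
opening: 0.597
finger_force: 43.4
```

>>> drive_tool(deltas=[[[0,0,0],[0,0,-0.05],0.8],[[0,0,0],[0,0,-0.075],0.8],[[0,0,0],[0,0,-0.085],0.8],[[0,0,0],[0,0,-0.088],0.8],[[0,0,0],[0,0,-0.0885],0.8],[[0,0,0],[0,0,-0.0885],0.8]])

```text
t: 16.05
position: [0.4664, 0.1709, 0.0504]
ee_rot: [-0.0, 0.999, 0.047, -0.0]
force: [-1.5, -0.6, 0.9]
opening: 0.599
finger_force: 44.3
```

>>> drive_tool(deltas=[[[0,0,0],[0,0,0],0],[[0,0,0],[0,0,0],0],[[0,0,0],[0,0,0],0],[[0,0,0],[0,0,0],0],[[0,0,0],[0,0,0.04],0],[[0,0,0],[0,0,0.09],0],[[0,0,0],[0,0,0.14],0],[[0,0,0],[0,0,0.15],0],[[0,0,0],[0.005,-0.05,0.15],1],[[0,0,0],[0.01,-0.1,0.15],1],[[0,0,0],[0.015,-0.15,0.15],1],[[0,0,0],[0.02,-0.2,0.15],1]])

```text
t: 17.25
position: [0.4859, -0.0307, 0.199]
ee_rot: [-0.0, 0.999, 0.047, -0.0]
force: [1.4, -0.3, -0.4]
opening: 0.324
finger_force: 0.0
```

```bash
python3 - <<'E'
from h import *
for n in('side','top'):
    im,d=snap(n,'g')
    for j in jars(n,im,d,zhi=.09):
        if j[3][1]<.4 and j[3][1]>-.3: print(n,*j)
s=env.get_state();print(s['position'].round(4),np.degrees(s['joint_pos']).round(1),s['ee_rot'].round(3))
E
```

```text
side [240.0, 196.0] 227 0.0796 [0.5644 0.0595] (0.5675, 0.0564) 0.0269
side [264.0, 210.0] 250 0.0795 [0.4734 0.0511] (0.4766, 0.0494) 0.0264
side [137.0, 210.0] 86 0.0874 [0.6847 0.3227] (0.6984, 0.3163) 0.0309
side [210.0, 215.0] 274 0.0793 [0.5516 0.1772] (0.5548, 0.1765) 0.0259
side [233.0, 231.0] 302 0.0795 [0.4618 0.1732] (0.4621, 0.1708) 0.0265
top [236.0, 195.0] 191 0.0812 [0.568  0.0561] (0.5682, 0.0565) 0.0235
top [197.0, 198.0] 199 0.0806 [0.5557 0.1736] (0.5565, 0.1743) 0.0237
top [236.0, 224.0] 128 0.0815 [0.4792 0.0535] (0.479, 0.0473) 0.0231
top [197.0, 228.0] 196 0.0811 [0.4659 0.1689] (0.466, 0.1691) 0.0234
[ 0.4873 -0.0347  0.1992] [-1.210e+01  1.390e+01  1.029e+02 -1.000e-01  6.310e+01  7.300e+01] [0.001 0.999 0.044 0.   ]
```

All four jars stand in their lanes with their caps level. Next is the lever: I'll turn the tool so the jaws lie across the lamp, with the fingers shut.

>>> drive_tool(deltas=[[[0,0,8],[0.001,-0.03,0],1],[[0,0,16],[0.002,-0.06,0],1],[[0,0,24],[0.003,-0.09,0],1],[[0,0,32],[0.004,-0.12,0],1],[[0,0,40],[0.005,-0.15,0],1],[[0,0,48],[0.006,-0.18,0],1],[[0,0,56],[0.007,-0.21,0],1],[[0,0,64],[0.008,-0.24,0],1],[[0,0,72],[0.01,-0.26,0],1],[[0,0,80],[0.011,-0.278,0],1],[[0,0,85.5],[0.011,-0.278,0],1],[[0,0,85.5],[0.011,-0.278,0],1]])

```text
t: 18.55
position: [0.4971, -0.3068, 0.1985]
ee_rot: [-0.001, 0.702, 0.712, 0.0]
force: [-0.3, 1.0, -0.3]
opening: 0.001
finger_force: 0.0
```

>>> drive_tool(deltas=[[[0,0,0],[0,0,-0.04],1],[[0,0,0],[0,0,-0.07],1],[[0,0,0],[0,0,-0.085],1],[[0,0,0],[0,0,-0.085],1]])

```text
t: 18.95
position: [0.4955, -0.3047, 0.1116]
ee_rot: [-0.003, 0.703, 0.712, -0.0]
force: [-0.6, 0.9, -1.0]
opening: 0.002
finger_force: 0.0
```

```bash
python3 - <<'E'
from h import *
im,d=snap('side','h')
s=env.get_state();print(s['position'].round(4),s['opening'],s['force'].round(1),s['ee_rot'].round(3))
cv2.imwrite('pics/h.png',cv2.resize(im[100:230,230:400,::-1],None,fx=3.5,fy=3.5,interpolation=cv2.INTER_CUBIC))
E
```

```text
[ 0.4965 -0.3056  0.1132] 0.00092341266861062 [ 0.6 -0.1  0.7] [-0.002  0.702  0.712 -0.   ]
```

View pics/h.png

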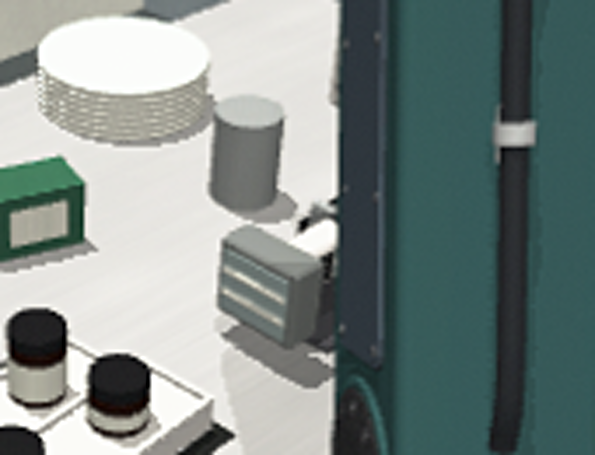

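The arm hides the lever from the side camera; the lamp head at (270,285) is clear. I'll push forward by force feedback.

>>> drive_tool(deltas=[[[0,0,0],[0,0.01,0],1],[[0,0,0],[0,0.018,0],1],[[0,0,0],[0,0.024,0],1],[[0,0,0],[0,0.03,0],1],[[0,0,0],[0,0.034,0],1],[[0,0,0],[0,0.038,0],1]])

```text
t: 19.6
position: [0.4978, -0.2691, 0.115]
ee_rot: [0.001, 0.702, 0.712, 0.0]
force: [0.6, -3.2, 1.6]
opening: 0.003
finger_force: 1.1
```

>>> drive_tool(deltas=[[[0,0,0],[0,0.003,0],1],[[0,0,0],[0,0.005,0],1],[[0,0,0],[0,0.007,0],1]])

```text
t: 19.9
position: [0.4973, -0.2625, 0.1145]
ee_rot: [0.0, 0.702, 0.712, -0.0]
force: [-2.1, -3.6, 3.7]
opening: -0.001
finger_force: 2.2
```

>>> drive_tool(deltas=[[[0,0,0],[0,0.002,0],1],[[0,0,0],[0,0.004,0],1],[[0,0,0],[0,0.004,0],1]])

```text
t: 20.2
position: [0.4971, -0.2577, 0.1144]
ee_rot: [-0.0, 0.702, 0.712, 0.0]
force: [-1.5, -2.5, 3.4]
opening: -0.002
finger_force: 1.8
```

>>> drive_tool(deltas=[[[0,0,0],[0,0.002,0],1],[[0,0,0],[0,0.003,0],1],[[0,0,0],[0,0.003,0],1]])

```text
t: 20.5
position: [0.4971, -0.2548, 0.1141]
ee_rot: [-0.0, 0.702, 0.712, -0.0]
force: [-1.1, -3.6, 0.2]
opening: -0.001
finger_force: 1.2
```

>>> drive_tool(deltas=[[[0,0,0],[0,0.002,0],1],[[0,0,0],[0,0.003,0],1],[[0,0,0],[0,0.003,0],1]])

```text
t: 20.8
position: [0.4976, -0.2541, 0.1147]
ee_rot: [0.001, 0.702, 0.713, -0.001]
force: [-2.9, -9.0, -0.0]
opening: 0.004
finger_force: 4.0
```

>>> drive_tool(deltas=[[[0,0,0],[0,0.002,0],1],[[0,0,0],[0,0.002,0],1],[[0,0,0],[0,0.002,0],1]])

```text
t: 21.1
position: [0.4979, -0.2536, 0.1151]
ee_rot: [0.003, 0.701, 0.713, -0.002]
force: [-3.2, -12.9, 0.5]
opening: 0.0
finger_force: 5.9
```

>>> drive_tool(deltas=[[[0,0,0],[0,-0.025,0],1],[[0,0,0],[0,-0.05,0.02],1],[[0,0,0],[0.005,-0.053,0.06],0],[[0,0,0],[0.005,-0.053,0.06],0],[[0,0,0],[0.005,-0.053,0.06],0],[[0,0,0],[0.005,-0.053,0.06],0],[[0,0,0],[0.005,-0.053,0.06],0],[[0,0,0],[0.005,-0.053,0.06],0],[[0,0,0],[0.005,-0.053,0.06],0]])

```text
t: 22.0
position: [0.5019, -0.3026, 0.1737]
ee_rot: [-0.001, 0.702, 0.712, -0.0]
force: [0.1, -1.0, -1.1]
opening: 0.997
finger_force: 0.0
```

```bash
python3 - <<'E'
from h import *
im,d=snap('top','i'); P=cloud('top',d)
s=env.get_state();print(s['position'].round(4),s['opening'],s['force'].round(1))
cv2.imwrite('pics/i.png',cv2.resize(im[150:270,260:420,::-1],None,fx=4,fy=4,interpolation=cv2.INTER_CUBIC))
for n in('top',):
    for j in jars(n,im,d,zhi=.09):
        if -.3<j[3][1]<.4: print(n,*j)
E
```

```text
[ 0.502  -0.3027  0.1739] 0.9988568768259508 [ 0.5 -0.7  0.4]
top [236.0, 194.0] 192 0.0814 [0.5684 0.0566] (0.5686, 0.0567) 0.0238
top [197.0, 198.0] 199 0.0808 [0.5558 0.1736] (0.5561, 0.1749) 0.0238
top [238.0, 225.0] 177 0.0816 [0.4783 0.0473] (0.4784, 0.0476) 0.0225
top [197.0, 228.0] 192 0.0811 [0.4656 0.1686] (0.4662, 0.1691) 0.0234
```

View pics/i.png

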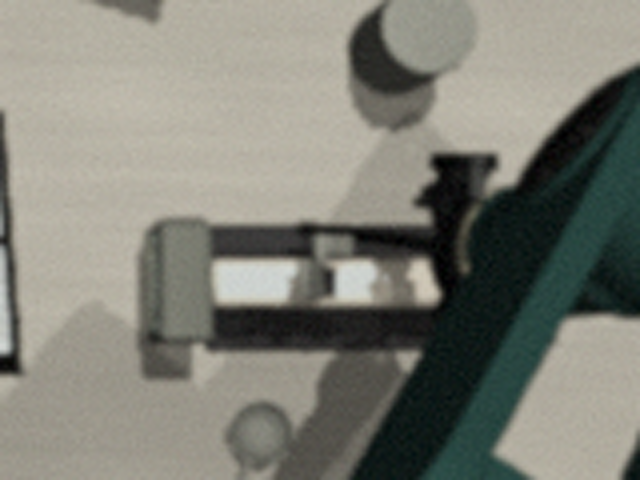

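The lever at (315,278) now leans forward toward the head, and the jars are unmoved. I'll descend and check for contact.

>>> drive_tool(deltas=[[[0,0,0],[0,0,-0.04],0],[[0,0,0],[0,0,-0.07],0],[[0,0,0],[0,0,-0.1],0],[[0,0,0],[0,0,-0.12],0],[[0,0,0],[0,0,-0.12],0]], force=30)

```text
t: 22.55
position: [0.5003, -0.3015, 0.0515]
ee_rot: [-0.003, 0.702, 0.712, -0.0]
force: [-0.4, 0.4, -0.6]
opening: 0.999
finger_force: 0.0
```

>>> drive_tool(deltas=[[[0,0,0],[0,0,0],0.7],[[0,0,0],[0,0,0],0.7],[[0,0,0],[0,0,0],0.7],[[0,0,0],[0,0,0],0.7],[[0,0,0],[0,0,0],0.7],[[0,0,0],[0,0,0],0.7]], force=30)

```text
t: 23.15
position: [0.5031, -0.3044, 0.057]
ee_rot: [0.002, 0.701, 0.713, -0.0]
force: [-1.8, 0.3, 8.5]
opening: 0.501
finger_force: 33.6
```

The opening of about 43 mm means the paddle is fully home. Holding.

>>> drive_tool(deltas=[[[0,0,0],[0,0,0],0.7],[[0,0,0],[0,0,0],0.7],[[0,0,0],[0,0,0],0.7],[[0,0,0],[0,0,0],0.7],[[0,0,0],[0,0,0],0.7],[[0,0,0],[0,0,0],0.7],[[0,0,0],[0,0,0],0.7],[[0,0,0],[0,0,0],0.7],[[0,0,0],[0,0,0],0.7],[[0,0,0],[0,0,0],0.7],[[0,0,0],[0,0,0],0.7],[[0,0,0],[0,0,0],0.7]])

```text
t: 24.35
position: [0.5031, -0.3044, 0.057]
ee_rot: [0.002, 0.701, 0.713, -0.0]
force: [-1.0, -0.6, 9.1]
opening: 0.501
finger_force: 33.6
```

>>> drive_tool(deltas=[[[0,0,0],[0,0,0],0.7],[[0,0,0],[0,0,0],0.7],[[0,0,0],[0,0,0],0.7],[[0,0,0],[0,0,0],0.7],[[0,0,0],[0,0,0],0.7],[[0,0,0],[0,0,0],0.7],[[0,0,0],[0,0,0],0.7],[[0,0,0],[0,0,0],0.7],[[0,0,0],[0,0,0],0.7],[[0,0,0],[0,0,0],0.7],[[0,0,0],[0,0,0],0.7],[[0,0,0],[0,0,0],0.7]])

```text
t: 25.55
position: [0.5031, -0.3043, 0.057]
ee_rot: [0.002, 0.701, 0.713, -0.0]
force: [-1.8, 0.9, 8.7]
opening: 0.5
finger_force: 33.6
```

>>> drive_tool(deltas=[[[0,0,0],[0,0,0],0],[[0,0,0],[0,0,0],0],[[0,0,0],[0,0,0],0],[[0,0,0],[0,0,0],0],[[0,0,0],[0,0,0],0],[[0,0,0],[0,0,0.05],0],[[0,0,0],[0,0,0.1],0],[[0,0,0],[0,0,0.13],0],[[0,0,0],[0,0,0.13],0]])

```text
t: 26.45
position: [0.5047, -0.305, 0.1894]
ee_rot: [0.004, 0.702, 0.712, 0.0]
force: [-0.6, -0.1, 0.5]
opening: 1.0
finger_force: 0.0
```

```bash
python3 - <<'E'
from h import *
im,d=snap('top','j')
s=env.get_state();print(s['position'].round(4),s['opening'],s['force'].round(1))
cv2.imwrite('pics/j.png',cv2.resize(im[150:270,260:420,::-1],None,fx=4,fy=4,interpolation=cv2.INTER_CUBIC))
for j in jars('top',im,d,zhi=.09):
        if -.3<j[3][1]<.4: print(*j)
E
```

```text
[ 0.5034 -0.304   0.1868] 0.9981987027873159 [-0.6  0.5  0.4]
[236.0, 194.0] 191 0.0811 [0.5682 0.0564] (0.5685, 0.0567) 0.0239
[197.0, 198.0] 200 0.0811 [0.5561 0.1734] (0.5563, 0.1741) 0.0236
[238.0, 224.0] 178 0.0815 [0.4785 0.0477] (0.4785, 0.0481) 0.0225
[197.0, 228.0] 193 0.0815 [0.4658 0.1688] (0.4666, 0.1687) 0.0234
```

View pics/j.png

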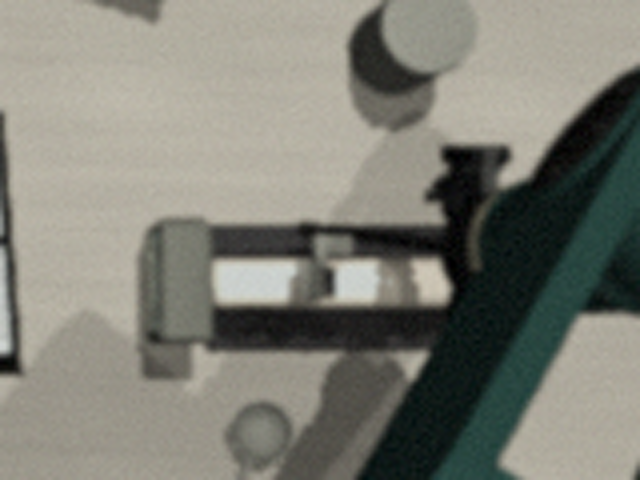

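The lever is still forward and the paddle has sprung back out. I'll shut the fingers and come down between the lever and the head to flip it back.

>>> drive_tool(deltas=[[[0,0,0],[0,0,0],1],[[0,0,0],[-0.003,0.04,0],1],[[0,0,0],[-0.006,0.08,0],1],[[0,0,0],[-0.006,0.108,0],1],[[0,0,0],[-0.006,0.108,0],1],[[0,0,0],[-0.006,0.108,0],1],[[0,0,0],[-0.006,0.108,0],1],[[0,0,0],[-0.006,0.108,0],1],[[0,0,0],[-0.006,0.108,-0.03],1],[[0,0,0],[-0.006,0.108,-0.055],1],[[0,0,0],[-0.006,0.108,-0.073],1],[[0,0,0],[-0.006,0.108,-0.073],1]])

```text
t: 27.7
position: [0.4945, -0.195, 0.109]
ee_rot: [-0.002, 0.702, 0.712, -0.001]
force: [0.0, -0.4, 0.6]
opening: 0.004
finger_force: 0.0
```

>>> drive_tool(deltas=[[[0,0,0],[0,-0.01,0],1],[[0,0,0],[0,-0.018,0],1],[[0,0,0],[0,-0.025,0],1],[[0,0,0],[0,-0.031,0],1],[[0,0,0],[0,-0.036,0],1],[[0,0,0],[0,-0.036,0],1]])

```text
t: 28.3
position: [0.4965, -0.2322, 0.1117]
ee_rot: [0.001, 0.702, 0.712, -0.0]
force: [-0.2, 0.5, -0.9]
opening: -0.001
finger_force: 0.0
```

>>> drive_tool(deltas=[[[0,0,0],[0,-0.003,0],1],[[0,0,0],[0,-0.005,0],1],[[0,0,0],[0,-0.005,0],1]])

```text
t: 28.6
position: [0.4962, -0.2357, 0.1115]
ee_rot: [-0.0, 0.702, 0.712, 0.0]
force: [-0.1, 3.8, 2.7]
opening: -0.001
finger_force: 1.9
```

>>> drive_tool(deltas=[[[0,0,0],[0,-0.002,0],1],[[0,0,0],[0,-0.003,0],1],[[0,0,0],[0,-0.003,0],1]])

```text
t: 28.9
position: [0.4963, -0.2389, 0.1116]
ee_rot: [-0.0, 0.702, 0.712, 0.0]
force: [-0.3, 2.9, 4.8]
opening: -0.0
finger_force: 2.5
```

>>> drive_tool(deltas=[[[0,0,0],[0,-0.002,0],1],[[0,0,0],[0,-0.003,0],1],[[0,0,0],[0,-0.003,0],1]])

```text
t: 29.2
position: [0.4963, -0.2421, 0.1113]
ee_rot: [-0.0, 0.702, 0.712, -0.0]
force: [-0.5, 3.0, 3.1]
opening: -0.001
finger_force: 2.1
```

>>> drive_tool(deltas=[[[0,0,0],[0,-0.002,0],1],[[0,0,0],[0,-0.003,0],1],[[0,0,0],[0,-0.003,0],1]])

```text
t: 29.5
position: [0.4962, -0.2426, 0.1113]
ee_rot: [-0.002, 0.702, 0.712, 0.001]
force: [3.7, 11.8, 5.4]
opening: 0.001
finger_force: 6.6
```

>>> drive_tool(deltas=[[[0,0,0],[0,-0.002,0],1],[[0,0,0],[0,-0.003,0],1],[[0,0,0],[0,-0.003,0],1]])

```text
t: 29.8
position: [0.4962, -0.2429, 0.1112]
ee_rot: [-0.003, 0.703, 0.712, 0.003]
force: [4.1, 20.8, 9.1]
opening: 0.002
finger_force: 11.3
```

>>> drive_tool(deltas=[[[0,0,0],[0,0.02,0],1],[[0,0,0],[0,0.044,0],1],[[0,0,0],[0,0.044,0.05],1],[[0,0,0],[0,0.044,0.1],1],[[0,0,0],[0,0,0.13],1],[[0,0,0],[0,-0.05,0.13],1],[[0,0,0],[-0.01,-0.1,0.13],1],[[0,0,0],[-0.02,-0.15,0.13],1],[[0,0,0],[-0.03,-0.2,0.13],1],[[0,0,0],[-0.04,-0.25,0.13],1],[[0,0,0],[-0.05,-0.29,0.13],1],[[0,0,0],[-0.05,-0.29,0.13],1]])

```text
t: 31.0
position: [0.4435, -0.5454, 0.2406]
ee_rot: [0.001, 0.704, 0.71, -0.002]
force: [0.8, 0.8, 0.9]
opening: -0.005
finger_force: 0.0
```

```bash
python3 - <<'E'
from h import *
im,d=snap('top','k'); P=cloud('top',d); im2,_=snap('side','k')
s=env.get_state();print(s['t'],s['position'].round(4),s['force'].round(1))
for j in jars('top',im,d,zhi=.09):
        if -.3<j[3][1]<.4: print(*j)
print((P[219,328:352:2,1:]*1000).round().tolist())
R=P[208:231,330:359].reshape(-1,3);q=R[(R[:,2]>.103)&(R[:,2]<.14)];print(len(q),np.median(q,0),q.min(0),q.max(0))
a=cv2.resize(im[100:270,130:430,::-1],(600,340)); b=cv2.resize(im2[100:270,130:430,::-1],(460,260))
cv2.imwrite('pics/k.png',np.vstack([a,np.pad(b,((0,0),(0,140),(0,0)))]))
E
```

```text
31.1 [ 0.4451 -0.5396  0.2405] [ 0.2 -0.2 -0.1]
[236.0, 194.0] 192 0.0814 [0.5683 0.0565] (0.5691, 0.0567) 0.024
[197.0, 198.0] 204 0.0813 [0.5562 0.1738] (0.5566, 0.1745) 0.0238
[238.0, 225.0] 184 0.0812 [0.4784 0.0479] (0.4784, 0.0476) 0.0228
[197.0, 228.0] 198 0.0811 [0.466  0.1686] (0.4661, 0.1687) 0.0232
[[-216.0, 89.0], [-222.0, 88.0], [-227.0, 93.0], [-233.0, 93.0], [-240.0, 90.0], [-243.0, 100.0], [-250.0, 98.0], [-253.0, 106.0], [-257.0, 114.0], [-260.0, 123.0], [-266.0, 123.0], [-281.0, 91.0]]
81 [ 0.49760882 -0.25950158  0.11620619] [ 0.48570202 -0.27033459  0.10304839] [ 0.51161841 -0.24811041  0.12867589]
```

View pics/k.png

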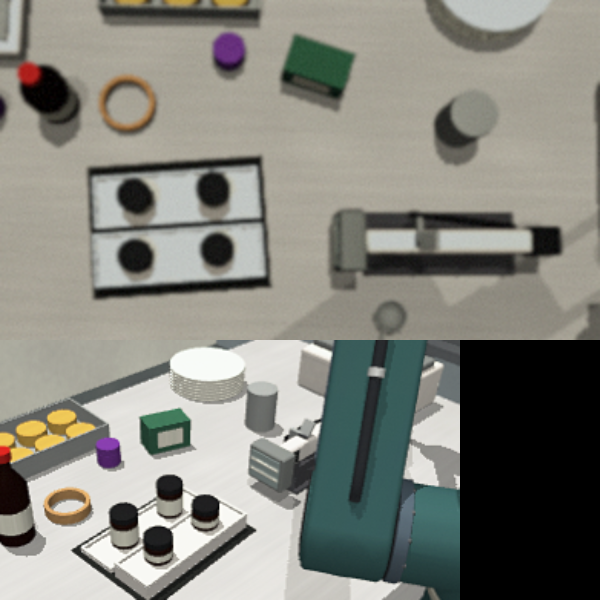

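The lever at (427,238) leans back as it did at the start, with matching depths. The four jars stand in their lanes at (136,196), (213,190), (136,256) and (217,250), and the robot is clear of everything.

```bash
python3 -c "
from rig import env
print(env.sign_off())"
```

```text
the job is handed in; nothing more can be done
None
```

The job is handed in: all four jars present stand upright in their lanes with caps level, I held the lamp paddle fully home for over two seconds before letting go, and the lever is back in its locked position.

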